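# Unlock the equipment case and hand over its padlock

### The job

The dark equipment case is shut with a dial padlock that lies flat on its lid, the shackle through the hasp's staple. Seen with the shackle at twelve o'clock, turn the dial, which clicks at every hour, until its white pointer stands at four o'clock, then pull the lock open, take it off the staple without wrenching it, and hold it up dial upward with the shackle still open, at least 10 cm clear above the lid, ready to be taken: finish while holding it there. Leave the other things on and around the case where they are.

Things in the scene. Friction and masses are not known exactly. Their poses are not given: they have to be found in the camera images.
- case: dark grey hard equipment case, fixed on the desk, 170 (x) x 240 (y) x 80 mm (z); origin at the centre of its underside, x to its back (hinges), z up; the lid's flat top is at z = 80 mm. A steel hasp strap comes over the middle of the front edge and lies flush in the lid.
- staple (a point): centre of the opening of the steel staple, an arch of 5 mm round bar standing up out of the strap: 11 mm above the lid, at x = -37, y = 0 mm in the case's frame. Its two posts stand 20 mm apart along the case's x (15 mm clear between them), its top is 24 mm above the lid. The shackle's short leg passes through it along the case's y.
- lock: round steel padlock, body 56 mm across, 22 mm thick, about 0.25 kg in all, lying loose on the lid, dial up; origin on the dial's axis at the underside, x points to the shackle (twelve o'clock), z up; from above, three o'clock is at -y. The body's front face, where the shackle enters, is 24 to 28 mm from the axis.
- knob (a point): middle of the dial's fluted round knob, 33 mm above the lock's underside, on the axis: 26 mm across, from 25 to 41 mm above the underside; below it the dial's skirt, 40 mm across. The lock can be turned, pulled and lifted by it.
- bow (a point): middle of the bow of the shackle, a U of 8 mm round bar lying 11 mm above the lock's underside; 56 mm out from the dial's axis when shut. Its legs lie at y = +16 and -16 mm in the lock's frame; the one at +16 is the short one, whose end comes out of the lock, and runs through the staple, which stands 33 to 35 mm out from the dial's axis at the start.
- dial (a joint): angle of the dial, rad: 0 with the pointer at twelve o'clock, growing clockwise from above; the lock opens at four o'clock, 2.094. It clicks every 30 degrees, turns endlessly, needs up to 0.1 N m; the lock swings up to 8 degrees with it until the staple stops it. It starts between six and half past nine o'clock.
- shackle (a joint): how far the shackle is drawn out of the lock, m: 0 shut, 0.025 fully open; it passes 0.003 only with the dial within about 9 degrees of four o'clock. No spring; about 2 N moves it and it stays where left. Pulling the lock along its -x brings the bow against the staple (12 to 16 mm), and a further 25 mm draws the shackle open.
- toe (a point): end of the shackle's short leg, at y = +16 mm in the lock's frame; 16 mm from the dial's axis along x when shut (inside the lock), 41 mm when fully open, which leaves a gap of 13 mm to the body. With the 5 mm staple in that gap (30 to 38 mm out from the dial's axis along x; at 30 the body meets the staple) the lock lifts straight off.
- pointer (a point): point on the dial's white pointer, 17 mm from the dial's axis, 25 mm above the lock's underside
- four_oclock (a point): point fixed to the lock at four o'clock, same radius and height as the pointer; the two meet when the dial is right
- loupe: black loupe, 41 mm across and 38 mm tall, standing on the left back of the lid; leave it; origin at its underside
- tweezers: fine steel tweezers, 117 mm long, lying on the back of the lid; leave them; origin at the underside
- mug: blue and white mug, 92 mm tall, on the desk to the right; leave it
- glue_tube: small glue tube lying on the desk to the left; leave it
- usb_stick: usb stick on the desk to the right; leave it
- pencil: pencil on the desk at the right front; leave it
- psu_brick: black power supply brick on the desk to the left; leave it
Mind the look-alikes: they are no part of the job. What is shaped like the lock but yellow is not meant.

How it is judged:
By the outcome, as a careful person would: the job done as asked, in the order asked, and still so for the second after the job is handed in, while the arm keeps its last pose, push and grip.
It also fails if it takes over 48 s, if anything falls off the work surface, if the arm or the gripper's body presses on something with over 40 N, if the wrist force passes 120 N, or if a joint passes its speed limit or range.

### The arm

A 6-joint arm with a two-finger parallel gripper is mounted at the origin on a cart in front of the work surface, level with it; the furniture and walls round the work are solid. World frame = base frame: x ahead of the robot, y to its left, z up, the work surface at z = 0. Lengths are in m, angles in rad, forces in N, time in s.
With the tool pointing down it reaches from about 0.35 to 0.975 m from the base axis. Payload 4.9 kg.
Tool frame: the origin (TCP) lies at the very end of the fingers, on their centre line; the grasp point (between the pads) lies 19 mm behind it (ctrl.grip_point_offset is the distance from the TCP to the grasp point, in m); z points along the fingers, y is the line along which they close (so a half turn about z gives the same grasp; the last joint's range is limited). The gripper opens to 85 mm and grips with 20 to 120 N. Pads are 22 mm wide; open, the fingers measure 114 mm over their backs; the gripper's body (76 mm by 85 mm) begins 54 mm behind the grasp point. The pads swing forward as they close: fully open they stand 13 mm farther back than shut.
Start: joints at [-1.456, 0.053, 1.613, -0, 1.476, -0.119], TCP at [0.145, -0.608, 0.231] pointing down, gripper open.
Joint ranges: [-3.01, 3.01], [-1.01, 2.22], [0.06, 2.58], [-1.02, 4.17], [0.09, 2.62], [-3.14, 3.14]. Speed limits (rad/s): [2.57, 2.57, 3.14, 3.14, 3.14, 3.14].

### API

Orientations are given as a rotation vector (axis times angle).
In Python, from station import ctrl gives the robot as it stands.
- The arm moves only by the tool send_rows, never from a script. Its argument "rows" is a list of rows, each a list of 3 entries, a list of its own where there are three numbers: the finger opening in cm, from 0 to 8.54, then the shift along the tool's x, y, z in cm, then the turn about the tool's z in degrees. A call has 1 to 10 rows; each row shifts and turns the commanded pose from where the row before left it, along the tool's axes as they then stand; what a row does not reach is not made up. A row lasts 1/8 s, in which the tool goes at most 62.5 mm and 10.7 degrees, less where a joint would pass 70% of its speed; a pose out of reach is approached as far as the arm can. A call with a gripper value outside its range is refused whole. The fingers move at their own pace and stop on an object; "newtons" is the grip in N (left out, the last holds). Time passes only in rows, so rows that do not move let the fingers close. It gives the time, the measured TCP pose, the force, the opening and the grip force at its end, in the units of the state.
- ctrl.get_obs(): the state, without advancing time (a new reading comes with each control period).
- ctrl.get_image(name): name is "scene" or "top" or "wrist"; returns a dict with "frame" (420x560x3 uint8, red, green, blue), "range_z" (420x560 float32, m along the optical axis (not along the pixel's ray), 0 where there is no reading), "fx", "fy", "cx", "cy" (pixels), "cam_to_world" (4x4, takes a point from camera to world coordinates). Camera axes: x right, y down, z forward; pixel columns grow to the right and rows downward; lengths in m; the calibration is good to about 2 mm. A picture is of the moment at which its call begins.
- ctrl.finish_job(): hands the job in; it is judged then, once.
The state is a dict: "t": time; "q": joint angles; "dq": joint speeds; "effort": joint torques, N m; "tool_pos": TCP position; "tool_rot": TCP orientation; "contact_force": force on the tool from outside, world axes, zero at the start; "wrist_torque": the same for the moment, N m; "opening": finger opening in m; "grip_force": force on a finger pad.
Only numpy, scipy, OpenCV 4.12 (cv2) and the standard library are available. Lean on these libraries where they do the work, as an engineer would, in place of code of your own. Each camera call takes 0.05 s, during which the arm holds its last target. There are 200 camera calls.

## Working session

There is one attempt and no reset: what is moved stays moved. The work goes in short steps, Python scripts to look and compute and a tool call to move; the robot and the scene stay as the last step left them, time stands still between calls to the robot, and variables do not carry over. Pictures are saved under pics/ and viewed, at most 10 in all, crops included, and the job is handed in when it is done.

Besides the shell and the picture viewer there is one more tool, called after "Request:" as name(argument=value, ...), one argument or row to a line, values as JSON. send_rows: Moves the arm, as the interface text tells. Its arguments: {"type":"object","properties":{"rows":{"type":"array","items":{"type":"array"}},"newtons":{"type":"number"}},"required":["rows"]}

```bash
mkdir -p pics; cat > h.py <<'E'
import numpy as np, cv2
from station import ctrl
def shot(n):
    return ctrl.get_image(n)
def save(im,name,crop=None,scale=1):
    f=im["frame"][:,:,::-1]
    if crop: x0,y0,x1,y1=crop; f=f[y0:y1,x0:x1]
    cv2.imwrite("pics/"+name,cv2.resize(np.ascontiguousarray(f),None,fx=scale,fy=scale,interpolation=cv2.INTER_CUBIC))
def pt(im,u,v):
    u=int(round(u));v=int(round(v));z=np.median(im["range_z"][v-1:v+2,u-1:u+2])
    p=np.array([(u-im["cx"])/im["fx"]*z,(v-im["cy"])/im["fy"]*z,z,1]);return (im["cam_to_world"]@p)[:3]
def plane(im,u,v,h):
    T=im["cam_to_world"];d=T[:3,:3]@np.array([(u-im["cx"])/im["fx"],(v-im["cy"])/im["fy"],1]);o=T[:3,3]
    return o+d*(h-o[2])/d[2]
E
python3 - <<'E'
from h import *
a=shot("top");b=shot("scene")
f=np.vstack([a["frame"],b["frame"]])
save(a,"top0.png",scale=1.4);save(b,"scene0.png",scale=1.4)
print(a["cam_to_world"],a["fx"]);o=ctrl.get_obs();print(o)
E
```

```text
[[ 0.00873254 -0.9978715   0.06462363  0.43478687]
 [-0.9999047  -0.00802272  0.01123529 -0.0073407 ]
 [-0.01069292 -0.06471558 -0.99784646  1.53280534]
 [ 0.          0.          0.          1.        ]] 539.3106852739556
{'t': 0.1, 'q': array([-1.45600842e+00,  5.33114356e-02,  1.61413349e+00, -4.46576747e-06,
        1.47600080e+00, -1.18992082e-01]), 'dq': array([-0.00122467, -0.00094288, -0.00279378,  0.00054088, -0.00051364,
       -0.00099979]), 'effort': array([ 7.30137763e-04, -3.94899809e+01, -3.71361530e+01, -5.92051174e-05,
        3.93461072e-03, -8.05514055e-07]), 'tool_pos': array([ 0.14472531, -0.60744338,  0.23018705]), 'tool_rot': array([-3.11831435e+00, -3.66169626e-01,  8.63416997e-07]), 'contact_force': array([ 0.12513296,  0.36988876, -0.44972539]), 'wrist_torque': array([-0.02055377, -0.0114376 , -0.02500386]), 'grip_force': 0.0, 'opening': 0.08523571788282835}
```

View pics/top0.png

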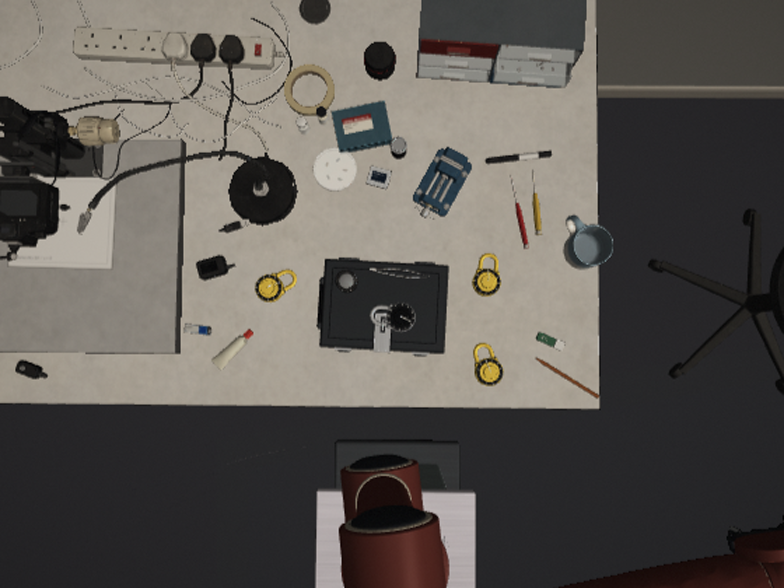

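View pics/scene0.png

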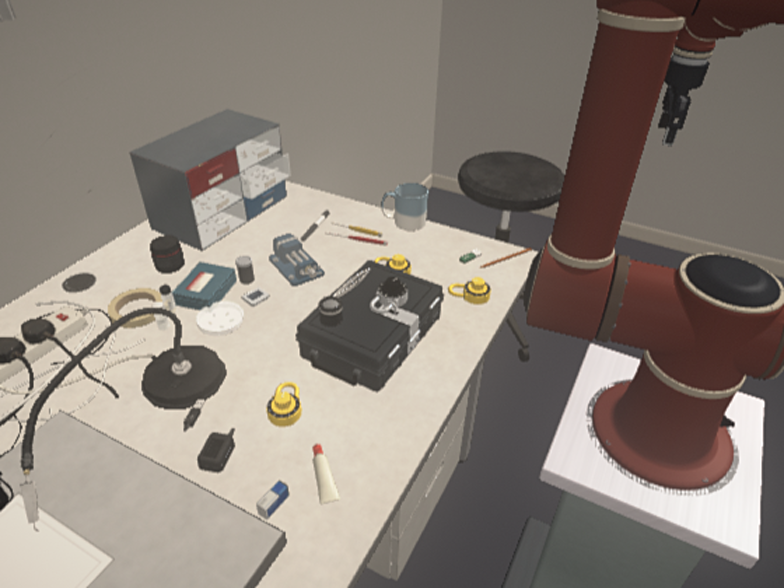

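The top view shows the case at about (383,308) in the 1.4x picture. Four padlocks could be meant:
- Yellow on the desk at (270,288), (487,277) and (488,365).
- Steel with a black dial on the case lid at (402,318), shackle to the left through the hasp's staple at (380,318).

The steel one fits the description. I'll confirm it in a crop and measure it.

```bash
python3 - <<'E'
from h import *
a=shot("top")
save(a,"top1.png",(220,175,330,260),7)
np.save("/tmp/r.npy",a["range_z"])
for n,u,v in [("knob",287,227),("lid",250,210),("bow",268,227),("caseL",231,220),("caseR",318,215),("desk",350,220)]: print(n,pt(a,u,v).round(4))
f=a["frame"].astype(int)
# case mask by height: world z 0.07..0.09
H,W=f.shape[:2];u,v=np.meshgrid(np.arange(W),np.arange(H));z=a["range_z"]
P=np.stack([(u-a["cx"])/a["fx"]*z,(v-a["cy"])/a["fy"]*z,z],-1)@a["cam_to_world"][:3,:3].T+a["cam_to_world"][:3,3]
roi=(u>220)&(u<330)&(v>175)&(v<260)
m=roi&(abs(P[...,2]-.08)<.006)
print(cv2.minAreaRect(P[m][:,:2].astype(np.float32)),np.median(P[m][:,2]))
k=roi&(P[...,2]>.112)&(u>270);print("knob",P[k].mean(0),k.sum(),P[k].max(0))
E
```

```text
knob [ 0.4903 -0.0115  0.1212]
lid [0.5372 0.0889 0.0778]
bow [0.4915 0.0396 0.0806]
caseL [0.5098 0.14   0.0773]
caseR [ 0.5254 -0.0953  0.0745]
desk [ 0.5166 -0.1908 -0.001 ]
((0.5143797993659973, 0.023936845362186432), (0.2397436648607254, 0.17273373901844025), 86.89225769042969) 0.07953241711990977
knob [ 0.47810253 -0.00814605  0.48012644] 106 [0.50620913 0.00958    1.53280534]
```

View pics/top1.png

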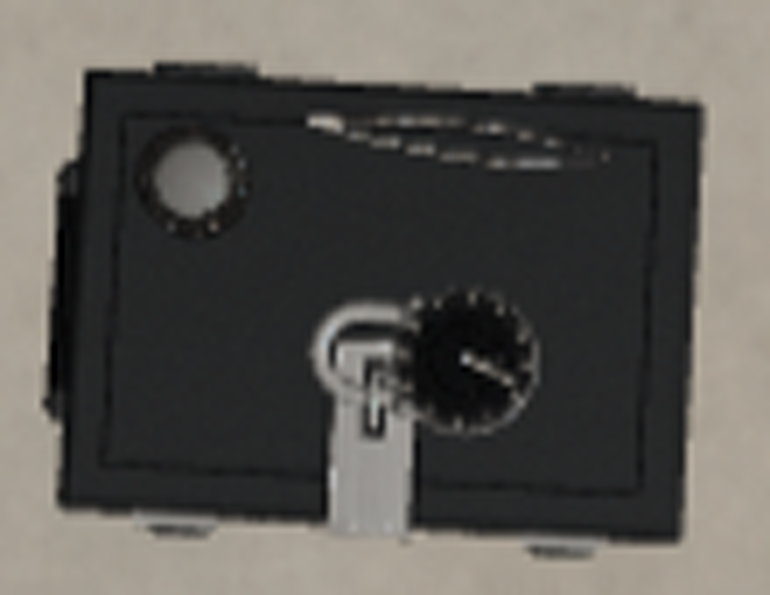

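The enlarged crop confirms it: a steel lock on the lid with its black dial at crop (468,360) and the shackle to the left round the staple at (375,375). The pointer goes right and down, so it stands near seven o'clock. Next I'll move over the lock for a close look.

Request:
send_rows(
  rows=[
    [8.5,[3.9,-4.7,-0.5],0],
    [8.5,[3.9,-4.7,-0.5],0],
    [8.5,[3.9,-4.7,-0.5],0],
    [8.5,[3.9,-4.7,-0.5],0],
    [8.5,[3.9,-4.7,-0.5],0],
    [8.5,[3.9,-4.7,-0.5],0],
    [8.5,[3.9,-4.7,-0.5],0],
    [6,[3.9,-4.7,-0.5],0],
    [6,[3.9,-4.7,-0.5],0],
    [6,[3.9,-4.7,-0.5],0],
  ],
)

```text
t: 1.4
tool_pos: [0.4157, -0.0584, 0.2815]
tool_rot: [3.12, 0.366, 0.001]
contact_force: [0.6, -0.5, 0.8]
opening: 0.0597
grip_force: 0.0
```

Request:
send_rows(
  rows=[
    [6,[2,-4,0],0],
    [6,[0,0,0],0],
    [6,[0,0,0],0],
  ],
)

```text
t: 1.78
tool_pos: [0.4252, -0.0172, 0.281]
tool_rot: [3.12, 0.367, -0.001]
contact_force: [-0.2, 0.3, 0.7]
opening: 0.0598
grip_force: 0.0
```

```bash
python3 - <<'E'
from h import *
o=ctrl.get_obs();print(o["t"],o["tool_pos"],o["tool_rot"],o["q"],o["opening"])
a=shot("wrist");save(a,"w0.png",scale=1.4)
print(a["cam_to_world"].round(4),a["fx"],a["cx"],a["cy"])
E
```

```text
1.775 [ 0.42524378 -0.01720701  0.28098621] [ 3.11977106e+00  3.66533841e-01 -1.05883113e-03] [-2.15306923e-01 -4.76376223e-01  1.98307892e+00 -5.64838510e-04
  1.63540861e+00  1.12155052e+00] 0.0598143513358577
[[ 2.318e-01 -9.213e-01 -3.122e-01  5.037e-01]
 [-9.728e-01 -2.199e-01 -7.350e-02  1.700e-03]
 [-9.000e-04  3.207e-01 -9.472e-01  4.239e-01]
 [ 0.000e+00  0.000e+00  0.000e+00  1.000e+00]] 357.9282499248755 285.0888546583456 210.60296870220174
```

View pics/w0.png

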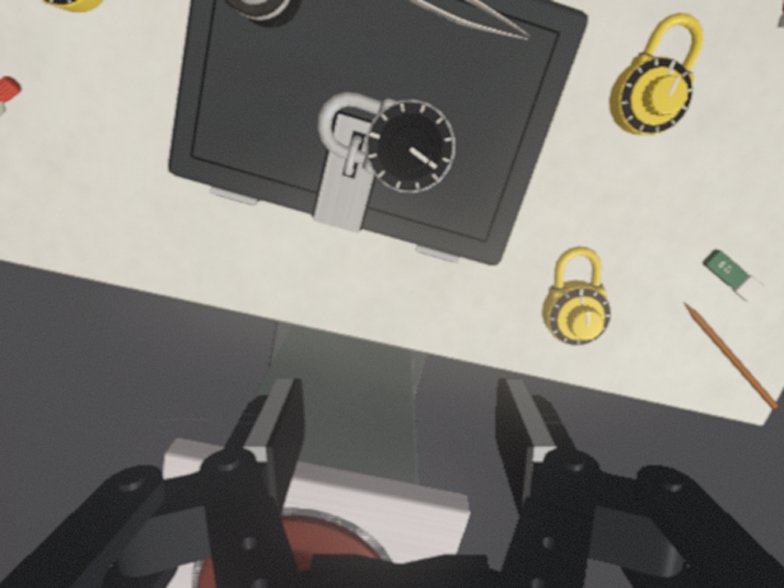

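The wrist view (1.4x) shows the knob at about (411,146), the pointer running to (436,166), and the shackle's bow at (325,120) round the staple at (353,155). Now I'll measure them.

```bash
python3 - <<'E'
from h import *
a=shot("wrist");f=a["frame"]
H,W=f.shape[:2];u,v=np.meshgrid(np.arange(W),np.arange(H));z=a["range_z"]
T=a["cam_to_world"]
P=np.stack([(u-a["cx"])/a["fx"]*z,(v-a["cy"])/a["fy"]*z,z],-1)@T[:3,:3].T+T[:3,3]
roi=(u>215)&(u<340)&(v>55)&(v<150)
g=f.min(2)
for lo,hi in [(.114,.126),(.1,.109),(.085,.097)]:
    m=roi&(P[...,2]>lo)&(P[...,2]<hi)
    q=P[m];
    if m.sum()>5: print(lo,m.sum(),"mean",q.mean(0).round(4),"rect",cv2.minEnclosingCircle(q[:,:2].astype(np.float32)))
# knob
m=roi&(P[...,2]>.114)&(P[...,2]<.13);c=P[m][:,:2].mean(0)
# white pointer pixels within dial near centre
d=np.hypot(P[...,0]-c[0],P[...,1]-c[1])
w=roi&(g>140)&(d<.0195)&(P[...,2]>.098)
n,l,s,_=cv2.connectedComponentsWithStats(w.astype(np.uint8),connectivity=8)
for i in range(1,n):
    k=l==i
    if s[i,4]>=6: print("white",s[i],P[k].mean(0).round(4),"dir",np.degrees(np.arctan2(P[k][:,1].mean()-c[1],P[k][:,0].mean()-c[0])), P[k].min(0).round(4),P[k].max(0).round(4),cv2.fitLine(P[k][:,:2].astype(np.float32),2,0,.01,.01)[:2].ravel())
# shackle: bright, z .088-.1, away from knob, top of bar .095
s=roi&(g>110)&(abs(P[...,2]-.0935)<.0035)&(d>.030)
print("shackle",s.sum(),P[s].min(0),P[s].max(0))
st=roi&(g>90)&(P[...,2]>.099)&(d>.029);print("staple",st.sum(),P[st].mean(0))
# hasp edge/case edges: lid rect
lm=(np.abs(P[...,2]-.08)<.004)&(g<90)&(u>100)&(u<430)&(v<200)
print("lid",cv2.minAreaRect(P[lm][:,:2].astype(np.float32)))
vis=np.zeros((H,W),np.uint8);vis[s]=255;np.save("/tmp/sh.npy",P[s]);
p=P[s][:,:2]-c;ang=np.degrees(np.arctan2(p[:,1],p[:,0]));r=np.hypot(*p.T)
i=np.argsort(-r)[:12];print("far",p[i].mean(0),r[i].mean(),"ang",ang[i].mean())
E
```

```text
0.114 842 mean [ 0.4931 -0.0074  0.1217] rect ((0.4928877353668213, -0.007175756152719259), 0.013820352032780647)
0.1 2584 mean [ 0.4933 -0.005   0.1037] rect ((0.4897914528846741, 4.584435373544693e-05), 0.035284772515296936)
0.085 838 mean [0.4982 0.0358 0.0946] rect ((0.4950624406337738, 0.024563616141676903), 0.027705149725079536)
white [292 106  13  10  46] [ 0.4908 -0.0124  0.1287] dir -114.91220742180677 [ 0.4876 -0.0182  0.1201] [0.5037 0.0011 0.424 ] [0.5134155 0.8581402]
white [306 115   5   5  16] [ 0.4863 -0.0229  0.1072] dir -113.72359752931015 [ 0.4849 -0.025   0.1048] [ 0.4883 -0.0199  0.1204] [0.44218186 0.8969254 ]
shackle 776 [0.46755827 0.01322913 0.09057054] [0.51614853 0.05178624 0.09697329]
staple 158 [0.48159138 0.02514767 0.10185221]
lid ((0.5153071880340576, 0.025524906814098358), (0.23660683631896973, 0.16640035808086395), 87.61964416503906)
far [0.00432238 0.0585207 ] 0.0587502400888231 ang 85.77642775313963
```

```bash
python3 - <<'E'
from h import *
a=shot("wrist");save(a,"w1.png",(222,58,334,142),7)
E
```

```text
(no output)
```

View pics/w1.png

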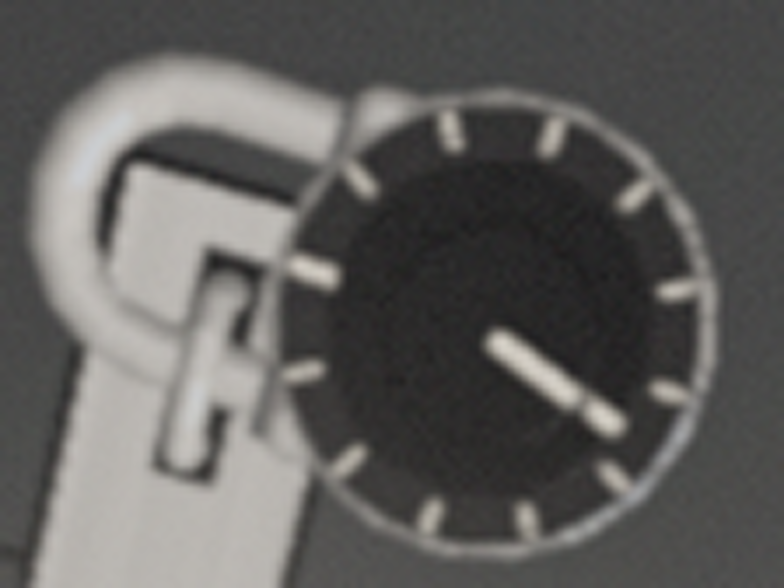

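Request:
send_rows(
  rows=[
    [6,[3.3,0.4,3],0],
    [6,[3.4,0.4,3],9.8],
    [6,[0,0,3],9.8],
    [6,[0,0,1],9.8],
    [6,[0,0,0],9.8],
    [6,[0,0,0],9.8],
    [6,[0,0,0],9.8],
    [6,[0,0,0],9.8],
    [6,[0,0,0],9.8],
    [6,[0,0,0],9.8],
  ],
)

```text
t: 3.18
tool_pos: [0.4924, -0.0105, 0.1813]
tool_rot: [2.488, -1.918, 0.0]
contact_force: [1.1, -0.1, -0.6]
opening: 0.0604
grip_force: 0.0
```

Request:
send_rows(
  rows=[
    [6,[0,0,0],0],
    [6,[0,0,0],0],
  ],
)

```text
t: 3.42
tool_pos: [0.4924, -0.0098, 0.1813]
tool_rot: [2.497, -1.907, -0.0]
contact_force: [-0.9, -1.8, 0.6]
opening: 0.0605
grip_force: 0.0
```

```bash
cat >> h.py <<'E'
def cloud(a):
    H,W=a["range_z"].shape;u,v=np.meshgrid(np.arange(W),np.arange(H));z=a["range_z"];T=a["cam_to_world"]
    return np.stack([(u-a["cx"])/a["fx"]*z,(v-a["cy"])/a["fy"]*z,z],-1)@T[:3,:3].T+T[:3,3]
def tool(o):
    return cv2.Rodrigues(np.array(o["tool_rot"]))[0]
E
python3 - <<'E'
from h import *
o=ctrl.get_obs();print(o["t"],o["tool_pos"],o["q"]);R=tool(o);print("yaw",np.degrees(np.arctan2(R[1,0],R[0,0])))
a=shot("wrist");save(a,"w2.png",scale=1.4)
P=cloud(a);d=np.hypot(P[...,0]-.492,P[...,1]+.009)
m=(d<.025)&(P[...,2]>.117)&(P[...,2]<.126);print("knobtop",m.sum(),P[m].mean(0),cv2.minEnclosingCircle(P[m][:,:2].astype(np.float32)))
E
```

```text
3.425 [ 0.49244852 -0.00983307  0.18129309] [-1.71178500e-01 -2.36492116e-01  1.96744622e+00 -1.39081562e-05
  1.41065212e+00  2.70415709e+00]
yaw -74.74446674315315
knobtop 1396 [ 0.4929353  -0.00865326  0.12168577] ((0.4926290512084961, -0.0076824817806482315), 0.013857947662472725)
```

View pics/w2.png

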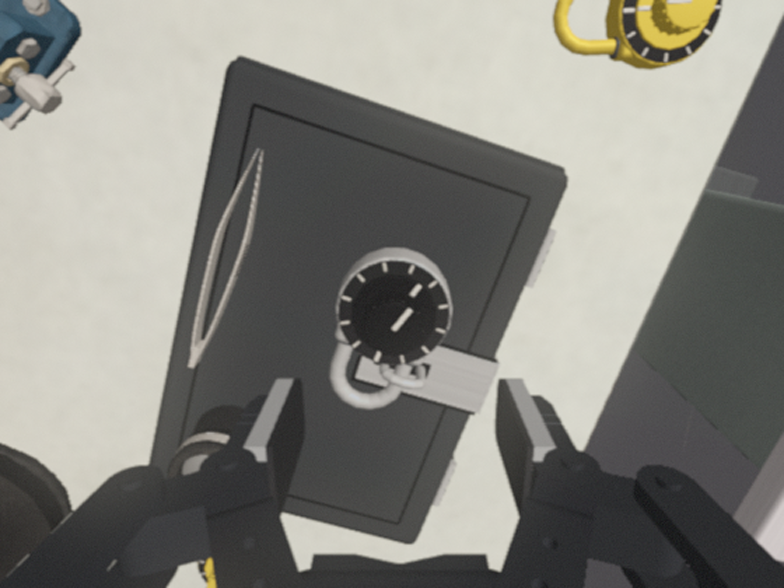

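The picture shows the knob at (393,312), midway between the fingers' columns, and the case otherwise undisturbed. The knob's centre is at (0.4927, -0.008), top z 0.1217 (0.121 expected). I'll descend and grip.

Request:
send_rows(
  rows=[
    [6,[-0.2,0,2],0],
    [6,[0,0,2],0],
    [6,[0,0,1.6],0],
    [6,[0,0,1.2],0],
    [6,[0,0,0.5],0],
    [6,[0,0,0],0],
  ],
  newtons=40,
)

```text
t: 4.22
tool_pos: [0.492, -0.0072, 0.1081]
tool_rot: [2.496, -1.908, -0.0]
contact_force: [-0.3, -0.1, 0.7]
opening: 0.0602
grip_force: 0.0
```

Request:
send_rows(
  rows=[
    [2,[0,0,0],0],
    [2,[0,0,0],0],
    [2,[0,0,0],0],
    [2,[0,0,0],0],
    [2,[0,0,0],0],
  ],
  newtons=40,
)

```text
t: 4.85
tool_pos: [0.4929, -0.0073, 0.1094]
tool_rot: [-2.495, 1.908, -0.003]
contact_force: [-0.5, 0.1, 6.3]
opening: 0.0243
grip_force: 39.4
```

Gripped at 24 mm, with the tips just touching the skirt. I'll ease up 1.5 mm and turn counterclockwise.

Request:
send_rows(
  rows=[
    [2,[0,0,-0.15],0],
    [2,[0,0,0],-8],
    [2,[0,0,0],-8],
    [2,[0,0,0],-8],
    [2,[0,0,0],-8],
    [2,[0,0,0],-8],
    [2,[0,0,0],-8],
    [2,[0,0,0],-8],
    [2,[0,0,0],-8],
    [2,[0,0,0],-8],
  ],
  newtons=50,
)

```text
t: 6.1
tool_pos: [0.4921, -0.0073, 0.1095]
tool_rot: [3.141, -0.07, 0.001]
contact_force: [1.5, 0.2, 0.8]
opening: 0.0237
grip_force: 49.3
```

Request:
send_rows(
  rows=[
    [2,[0,0,0],-8],
    [2,[0,0,0],0],
    [2,[0,0,0],0],
  ],
)

```text
t: 6.48
tool_pos: [0.4918, -0.0074, 0.1096]
tool_rot: [3.138, 0.139, -0.001]
contact_force: [1.3, -0.5, 0.4]
opening: 0.0239
grip_force: 49.3
```

```bash
python3 - <<'E'
from h import *
o=ctrl.get_obs();print(o["t"],o["tool_pos"],o["wrist_torque"]);R=tool(o);print("yaw",np.degrees(np.arctan2(R[1,0],R[0,0])))
a=shot("wrist");c=np.r_[o["tool_pos"],1];q=np.linalg.inv(a["cam_to_world"])@c
u=int(q[0]/q[2]*a["fx"]+a["cx"]);v=int(q[1]/q[2]*a["fy"]+a["cy"]);print(u,v)
save(a,"w3.png",(u-75,v-75,u+75,min(v+45,420)),5)
E
```

```text
6.475 [ 0.49179555 -0.00736281  0.10956388] [-0.13919648 -0.13436517 -0.01464082]
yaw 5.082359326402256
285 278
```

View pics/w3.png

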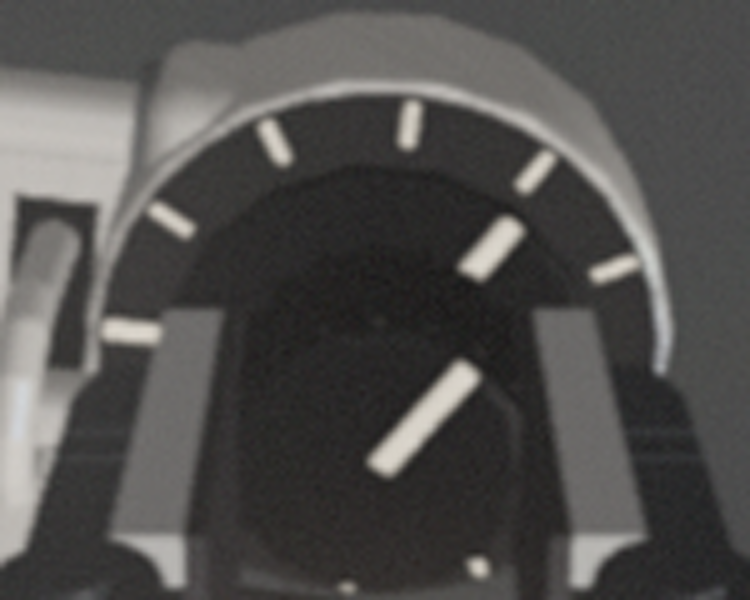

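The crop shows the 12-to-5 ticks at (130,330), (170,218), (275,140), (410,125), (535,172) and (615,270), with the pointer's outer part at (492,248), close to the 4 tick. I'll compute the angle.

```bash
cat > ang.py <<'E'
from h import *
from scipy.optimize import least_squares
def ang(a,u0,v0,s,ticks,ptr):
    t=np.array([plane(a,u0+x/s,v0+y/s,.102)[:2] for x,y in ticks.values()]);k=np.array(list(ticks))*np.pi/6
    f=lambda p:(np.c_[p[0]+p[3]*np.cos(p[2]-k),p[1]+p[3]*np.sin(p[2]-k)]-t).ravel()
    r=least_squares(f,[.492,-.008,1.5,.025]);p=r.x
    q=plane(a,u0+ptr[0]/s,v0+ptr[1]/s,.105)[:2]-p[:2]
    print("center",p[:2],"heading",np.degrees(p[2]),"rad",p[3],"res",np.abs(r.fun).max(),"ptr r",np.hypot(*q),"dial deg",np.degrees(p[2]-np.arctan2(q[1],q[0]))%360)
E
python3 - <<'E'
from ang import *
a=shot("wrist")
ang(a,285-75,278-75,5,{0:(130,330),1:(170,218),2:(275,140),3:(410,125),4:(535,172),5:(615,270)},(492,248))
E
```

```text
center [ 0.48965426 -0.00772069] heading 88.0444782930612 rad 0.0237964793320541 res 0.0002874099550236875 ptr r 0.016428848528371915 dial deg 121.80491727850146
```

The dial is at 122° (four o'clock is 120°) with the lock heading 88°. Now I'll pull along the lock's -x.

Request:
send_rows(
  rows=[
    [2,[-0.05,0.4,0],-1],
    [2,[-0.05,0.4,0],-0.8],
    [2,[-0.05,0.4,0],0],
    [2,[-0.05,0.4,0],0],
    [2,[-0.05,0.4,0],0],
    [2,[-0.05,0.4,0],0],
  ],
  newtons=60,
)

```text
t: 7.32
tool_pos: [0.4916, -0.0315, 0.1096]
tool_rot: [-3.135, -0.192, 0.001]
contact_force: [0.4, 3.0, 0.8]
opening: 0.0232
grip_force: 59.4
```

Request:
send_rows(
  rows=[
    [2,[-0.05,0.4,0],0],
    [2,[-0.05,0.4,0],0],
    [2,[-0.02,0.2,0],0],
    [2,[0,0,0],0],
  ],
)

```text
t: 7.82
tool_pos: [0.4916, -0.0419, 0.1097]
tool_rot: [3.135, 0.191, -0.001]
contact_force: [-0.8, 1.4, 0.0]
opening: 0.0229
grip_force: 59.3
```

```bash
python3 - <<'E'
from h import *
o=ctrl.get_obs();print(o["t"],o["tool_pos"],o["contact_force"],o["wrist_torque"]);R=tool(o);print("yaw",np.degrees(np.arctan2(R[1,0],R[0,0])))
a=shot("wrist");c=np.r_[o["tool_pos"],1];q=np.linalg.inv(a["cam_to_world"])@c
save(a,"w4.png",(130,190,360,340),3.4)
E
```

```text
7.825 [ 0.49164327 -0.04185709  0.10965295] [-0.81059304  1.40446701  0.00383783] [ 0.19119696  0.04060157 -0.06038427]
yaw 6.985916350469086
```

View pics/w4.png

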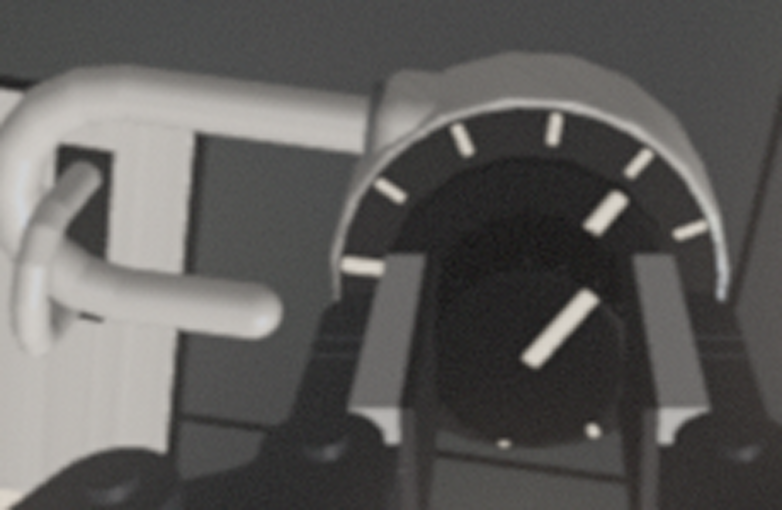

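The toe is out at crop (270,308), the body's front is at about (345,265), and the pointer is still on the 4 tick. I'll pull the last few millimetres to the stop.

Request:
send_rows(
  rows=[
    [2,[-0.02,0.2,0],0],
    [2,[-0.02,0.2,0],0],
    [2,[0,0,0],0],
  ],
)

```text
t: 8.25
tool_pos: [0.4918, -0.0457, 0.1096]
tool_rot: [3.135, 0.191, -0.0]
contact_force: [-0.5, 1.0, -1.6]
opening: 0.0234
grip_force: 59.3
```

Request:
send_rows(
  rows=[
    [2,[-0.01,0.1,0],0],
    [2,[0,0,0],0],
  ],
)

```text
t: 8.5
tool_pos: [0.4918, -0.0466, 0.1097]
tool_rot: [3.136, 0.192, -0.0]
contact_force: [0.5, 1.9, -2.9]
opening: 0.0231
grip_force: 59.2
```

Request:
send_rows(
  rows=[
    [2,[-0.01,0.1,0],0],
    [2,[0,0,0],0],
  ],
)

```text
t: 8.75
tool_pos: [0.4918, -0.0476, 0.1097]
tool_rot: [3.136, 0.192, -0.0]
contact_force: [0.5, 1.4, -1.5]
opening: 0.0236
grip_force: 59.2
```

Request:
send_rows(
  rows=[
    [2,[-0.01,0.1,0],0],
    [2,[0,0,0],0],
  ],
)

```text
t: 9.0
tool_pos: [0.4918, -0.0479, 0.1096]
tool_rot: [-3.134, -0.191, 0.0]
contact_force: [-0.1, 5.6, -2.0]
opening: 0.0233
grip_force: 59.3
```

The stop was reached at 40.5 mm: the force rises, and the staple works out at 34 + 40.5 = 74.5 mm out, as the geometry predicts. I'll go back by the same amount to bring the staple into the gap.

Request:
send_rows(
  rows=[
    [2,[0.06,-0.5,0],0],
    [2,[0.06,-0.5,0],0],
    [2,[0.06,-0.5,0],0],
    [2,[0.06,-0.5,0],0],
    [2,[0.06,-0.5,0],0],
    [2,[0.06,-0.5,0],0],
  ],
)

```text
t: 9.75
tool_pos: [0.4919, -0.018, 0.1098]
tool_rot: [3.136, 0.192, 0.0]
contact_force: [0.1, -0.1, -2.3]
opening: 0.0231
grip_force: 59.2
```

Request:
send_rows(
  rows=[
    [2,[0.04,-0.4,0],0],
    [2,[0.04,-0.4,0],0],
    [2,[0.03,-0.25,0],0],
    [2,[0,0,0],0],
    [2,[0,0,0],0],
  ],
)

```text
t: 10.38
tool_pos: [0.4917, -0.0078, 0.1098]
tool_rot: [3.136, 0.192, -0.0]
contact_force: [0.4, -0.8, -2.8]
opening: 0.0235
grip_force: 59.2
```

```bash
python3 - <<'E'
from h import *
o=ctrl.get_obs();print(o["t"],o["tool_pos"],o["contact_force"],o["wrist_torque"])
a=shot("wrist");save(a,"w5.png",(130,190,360,340),3.4)
E
```

```text
10.375 [ 0.49168015 -0.00778994  0.10980648] [ 0.36096984 -0.77840826 -2.76015097] [-0.03272138 -0.00164505  0.00405652]
```

View pics/w5.png

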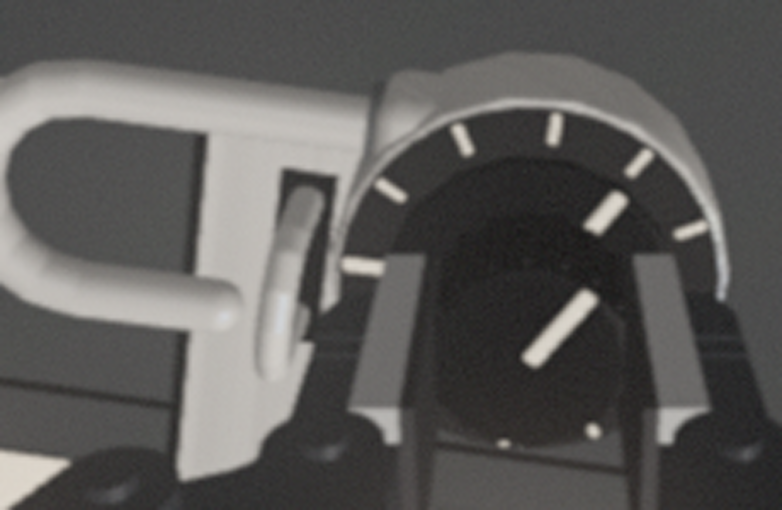

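The staple (285,285) stands free in the gap between the toe (238,305) and the body (335,290), with the shackle fully drawn. I'll lift straight up.

Request:
send_rows(
  rows=[
    [2,[0,0,-0.4],0],
    [2,[0,0,-0.5],0],
    [2,[0,0,-0.6],0],
    [2,[0,0,-0.6],0],
    [2,[0,0,-0.8],0],
    [2,[0,0,-1],0],
    [2,[0,0,-1.5],0],
  ],
  newtons=80,
)

```text
t: 11.3
tool_pos: [0.4914, -0.0077, 0.1644]
tool_rot: [-3.136, -0.192, 0.001]
contact_force: [-0.8, -0.3, -2.3]
opening: 0.0226
grip_force: 78.6
```

Request:
send_rows(
  rows=[
    [2,[0,0,-1.5],0],
    [2,[0,0,-2],0],
    [2,[0,0,-2],0],
    [2,[0,0,-2],0],
    [2,[0,0,-1.5],0],
    [2,[0,0,-1],0],
    [2,[0,0,-0.5],0],
    [2,[0,0,0],0],
    [2,[0,0,0],0],
    [2,[0,0,0],0],
  ],
)

```text
t: 12.55
tool_pos: [0.4914, -0.0077, 0.268]
tool_rot: [-3.135, -0.192, 0.002]
contact_force: [0.1, 0.2, -2.1]
opening: 0.0222
grip_force: 78.6
```

```bash
python3 - <<'E'
from h import *
o=ctrl.get_obs();print(o["t"],o["tool_pos"],o["contact_force"],o["opening"],o["grip_force"])
a=shot("wrist");save(a,"w6.png",(130,150,400,350),2.9)
E
```

```text
12.55 [ 0.49136503 -0.00767709  0.26804473] [ 0.09851831  0.19113492 -2.06825345] 0.022208591894495103 78.58095645904541
```

View pics/w6.png

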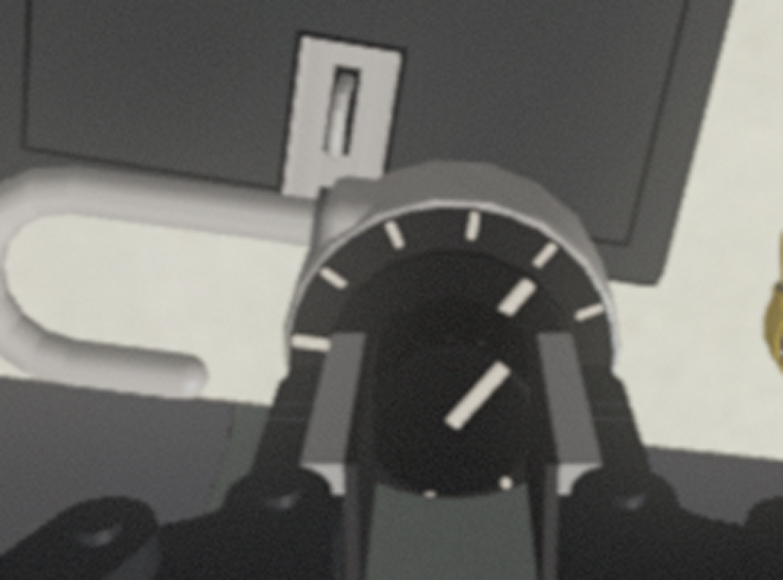

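The lock hangs level in the fingers, dial up at (480,400), pointer on the 4 tick. The shackle is open, with its toe at (200,375), and the staple is free below at (345,110). It is about 158 mm above the lid.

```bash
python3 -c "
from station import ctrl
print(ctrl.finish_job())"
```

```text
the job is handed in; nothing more can be done
None
```

The steel lock was dialled to four o'clock, pulled open, lifted straight off the staple and handed in, held dial up with the shackle open about 16 cm above the lid; the verdict was not shown to me.

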